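Make up a jaw kit and a bearing kit

ROBOT

A 6-joint arm with a two-finger parallel gripper is mounted at the origin on a cart in front of the work surface, level with it; the furniture and walls round the work are solid. World frame = base frame: x ahead of the robot, y to its left, z up, the work surface at z = 0. Lengths are in m, angles in rad, forces in N, time in s.
With the tool pointing down it reaches from about 0.4 to 0.825 m from the base axis. Payload 7 kg.
Tool frame: the origin (TCP) lies between the finger pads; the fingertips stand 8 mm ahead of it and the grasp point (between the pads) lies 11 mm behind it; z points along the fingers, y is the line along which they close (so a half turn about z gives the same grasp; the last joint's range is limited). The gripper opens to 88 mm and grips with 3 to 60 N. Pads are 19 mm wide; open, the fingers measure 130 mm over their backs; the gripper's body (78 mm by 193 mm) begins 47 mm behind the grasp point.
Start: joints at [1.4, 0.359, 0.012, 0, -1.224, -0.288], TCP at [0.299, 0.605, 0.235] pointing down, gripper open.
Joint ranges: [-3.07, 3.07], [-1.43, 2.12], [-1.02, 1.25], [-3.03, 1.67], [-3.05, -0], [-3.03, 3.03]. Speed limits (rad/s): [2.39, 2.39, 3.01, 3.14, 3.14, 3.14].

INTERFACE

Orientations are given as a rotation vector (axis times angle).
In Python, from rig import sense, read_camera, camera_params, robot, silhouettes, spot_point gives the robot as it stands.
- The arm moves only by the tool arm_command, never from a script. Its argument "plan" is a list of rows, each a list of 3 entries, a list of its own where there are three numbers: the shift along the world's x, y, z in mm, then the turn, a rotation vector about the world's x, y, z in degrees, then the finger opening in mm, from 0 to 87.6. A call has exactly 5 rows; each row shifts and turns the commanded pose from where the row before left it; what a row does not reach is not made up. A row lasts 1/12 s, in which the tool goes at most 41.7 mm and 7.16 degrees, less where a joint would pass 70% of its speed; a pose out of reach is approached as far as the arm can. A call with a gripper value outside its range is refused whole. The fingers move at their own pace and stop on an object; "newtons" is the grip in N (left out, the last holds). Time passes only in rows, so rows that do not move let the fingers close, or fill a call up. It gives the time, the measured TCP pose, the force, the opening and the grip force at its end, in the units of the state.
- sense(): the state, without advancing time (a new reading comes with each control period).
- read_camera(name): name is "side" or "top" or "wrist"; returns (picture, depth): 480x640x3 uint8, red, green, blue; 480x640 float32, m along the optical axis (not along the pixel's ray), 0 where there is no reading.
- camera_params(name): a dict with "mtx" (3x3 intrinsics, pixels), "extrinsics" (4x4, takes a point from world to camera coordinates). Camera axes: x right, y down, z forward; pixel columns grow to the right and rows downward; lengths in m; the calibration is good to about 2 mm. A picture is of the moment at which its call begins: read the wrist's pose just before it. camera_params takes no time and is no camera call; for the wrist camera it gives the pose at the moment of the call.
- robot.sign_off(): hands the job in; it is judged then, once.
Trained networks look in the newest picture that a camera, given by its name, has taken for a name from the list of things; names that differ only in an ending like _2 or _b are one class to them, and where a whole thing is asked for, a point or a joint stands for the part that bears it (a point fixed in the world has none). Each returns a list of dicts, best first, with "p" (0 to 1); they miss things now and then, are a little off and sometimes report something else, mostly with a low value. They report only what shows in the picture. A call takes as long as a camera call. They do not tell look-alikes from the thing itself.
- silhouettes(camera, thing): "mask" (480x640 bool, what is visible of it).
- spot_point(camera, thing): "centre" ([x, y, z] in m, in world coordinates, good to about 4 mm: a listed point, or the origin of a listed thing).
The state is a dict: "t": time; "joint_positions": joint angles; "joint_vel": joint speeds; "joint_efforts": joint torques, N m; "tcp_pos": TCP position; "tool_rot": TCP orientation; "ft_force": force on the tool from outside, world axes, zero at the start; "torque": the same for the moment, N m; "opening": finger opening in m; "grasp_force": force on a finger pad.
Only numpy, scipy, OpenCV 4.12 (cv2) and the standard library are available. Lean on these libraries where they do the work, as an engineer would, in place of code of your own. Each camera call takes 0.05 s, during which the arm holds its last target. There are 200 camera calls.

TASK

Make up two kits from the row of stock lying behind the lathe chucks. Jaw kit: lay the black jaw and the black T-nut flat in the blue tray, each in a bay of its own. Bearing kit: fill the orange tube with one level column of rings, the ball bearing at the bottom, the brass ring on it and the red ring on top. Leave all five released and at rest, jaw and T-nut the same way up as they lie now.

Things in the scene. Friction and masses are not known exactly. Their poses are not given: they have to be found in the camera images.
- blue_tray: Blue kit tray, fixed, 100 (x) x 160 (y) x 12 mm high, walls and floor 4 mm. A 4 mm wall, 10.5 mm high, parts it into two empty bays, 92 (x) x 74 mm (y), centred at y = +39.5 and -39.5 mm, floor at z = 4 mm. Stands in or just behind the 150 mm gap between the grey chucks (140 mm high), its y along the world x: close the fingers along its y there, for room. Origin at the centre of its underside, z up.
- orange_tube: Orange tube, open upward, fixed on an 84 mm square foot. Inside 51 mm across; floor at z = 10 mm, mouth at z = 46 mm, flared over its last 7 mm to 64 mm inside, 71 mm outside. Holds three 14 mm rings, the top one 6 mm proud. Stands in or just behind the gap between the grey chucks, where the tray is not; close the fingers along the world x there, for room. Origin at the centre of its underside, z up.
- black_jaw: Black chuck jaw, a solid block 34 mm (x) by 72 mm (y) by 34 mm high, 0.35 to 0.75 kg, long side roughly along the world's x; grasp across the 34 mm. (Other jaws in the far left corner of the bench are not wanted.) Lies in the row of stock behind the chucks (grey ones 141 mm, black one 176 mm high). Origin at the centre of its underside, z up.
- tee_nut: Small black T-nut: foot 32 mm (x) by 40 mm (y) by 10 mm high, on it a rib 20 mm (x) by 40 mm (y) reaching 21 mm high; grasp the rib across its 20 mm. Lies in the row of stock behind the chucks (grey ones 141 mm, black one 176 mm high). Origin at the centre of its underside, z up.
- bearing: Ball bearing, bright steel rings with an orange-brown seal between, 47 mm outside diameter, 14 mm high, lying flat; grasp it across the outside. Lies in the row of stock behind the chucks (grey ones 141 mm, black one 176 mm high). Origin at the centre of its underside, z up.
- brass_ring: Brass ring, 47 mm outside diameter, 30 mm hole, 14 mm high, lying flat; grasp it across the outside. Lies in the row of stock behind the chucks (grey ones 141 mm, black one 176 mm high). Origin at the centre of its underside, z up.
- red_ring: Red plastic ring, 47 mm outside diameter, 20 mm hole, 14 mm high, lying flat; grasp it across the outside. Lies in the row of stock behind the chucks (grey ones 141 mm, black one 176 mm high). Origin at the centre of its underside, z up.
Not all that is in view belongs to the job. Leave any purple look-alike of the bearing alone. Of the things that look like the black_jaw, take the one that is farthest to the robot's left at the start.

How it is judged:
By the outcome, as a careful person would: the job done as asked, in the order asked, and still so for the second after the job is handed in, with the robot touching nothing.
It also fails if it takes over 128 s, if anything falls off the work surface, if the arm or the gripper's body presses on something with over 40 N, if the wrist force passes 120 N, or if a joint passes its speed limit or range.

## Working session

There is one attempt and no reset: what is moved stays moved. The work goes in short steps, Python scripts to look and compute and a tool call to move; the robot and the scene stay as the last step left them, time stands still between calls to the robot, and variables do not carry over. Pictures are saved under pics/ and viewed, at most 14 in all, crops included, and the job is handed in when it is done.

Besides the shell and the picture viewer there is one more tool, called after "Call:" as name([rows], argument=value, ...), one row to a line, values as JSON. arm_command: Moves the arm, as the interface text tells. Its arguments: {"type":"object","properties":{"plan":{"type":"array"},"newtons":{"type":"number"}},"required":["plan"]}

```bash
mkdir -p pics; ls
python3 - <<'E'
from rig import *
import cv2,numpy as np
for c in ["top","side"]:
    p,d=read_camera(c); cv2.imwrite(f"pics/{c}0.png",p[:,:,::-1]); np.save(f"pics/{c}d0.npy",d)
    for n in ["blue_tray","orange_tube","black_jaw","tee_nut","bearing","brass_ring","red_ring"]:
        print(c,n,[(np.round(r["centre"],3).tolist(),round(r["p"],2)) for r in spot_point(c,n)])
print(sense())
E
```

```text
pics
top blue_tray [([0.626, -0.198, 0.002], 0.85)]
top orange_tube [([0.446, -0.194, -0.004], 0.7)]
top black_jaw [([0.662, 0.051, 0.003], 0.75), ([0.692, -0.352, -0.001], 0.75)]
top tee_nut [([0.673, -0.049, -0.0], 0.48)]
top bearing [([0.525, 0.474, 0.002], 0.78), ([0.64, 0.318, -0.002], 0.68)]
top brass_ring [([0.66, 0.23, 0.002], 0.49)]
top red_ring [([0.674, 0.132, 0.002], 0.47)]
side blue_tray [([0.625, -0.202, 0.002], 0.64)]
side orange_tube []
side black_jaw [([0.666, 0.049, -0.002], 0.92), ([0.692, -0.352, 0.002], 0.73)]
side tee_nut [([0.67, -0.051, -0.0], 0.69)]
side bearing [([0.525, 0.477, 0.0], 0.97), ([0.636, 0.318, 0.002], 0.71)]
side brass_ring [([0.657, 0.233, 0.003], 0.72)]
side red_ring [([0.67, 0.131, -0.001], 0.78)]
{'t': 0.8, 'joint_positions': array([ 1.40008640e+00,  3.58575561e-01,  1.18785164e-02, -1.80140641e-05,
       -1.22411727e+00, -2.88095256e-01]), 'joint_vel': array([-5.57907623e-04,  6.16128415e-04, -3.30949889e-04, -1.39253909e-04,
       -5.45286506e-05,  1.09518077e-03]), 'joint_efforts': array([-2.45250209e-03, -5.82293272e+01,  2.93289685e+01,  7.00256243e+00,
        1.26295749e-02, -1.23290340e-05]), 'tcp_pos': array([0.29894231, 0.60514522, 0.23456444]), 'tool_rot': array([ 3.05926988e+00, -7.14390043e-01, -2.49091139e-05]), 'ft_force': array([0.33731144, 0.07194301, 0.10718588]), 'torque': array([-0.03499773,  0.02215005, -0.02245581]), 'grasp_force': 0.0, 'opening': 0.08788272996875164}
```

View pics/top0.png

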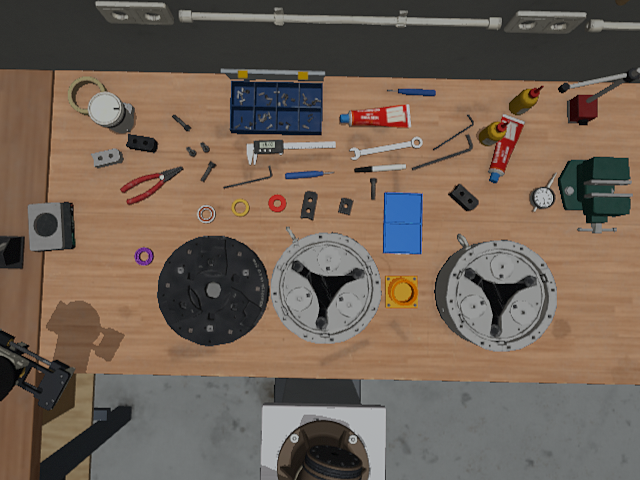

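View pics/side0.png

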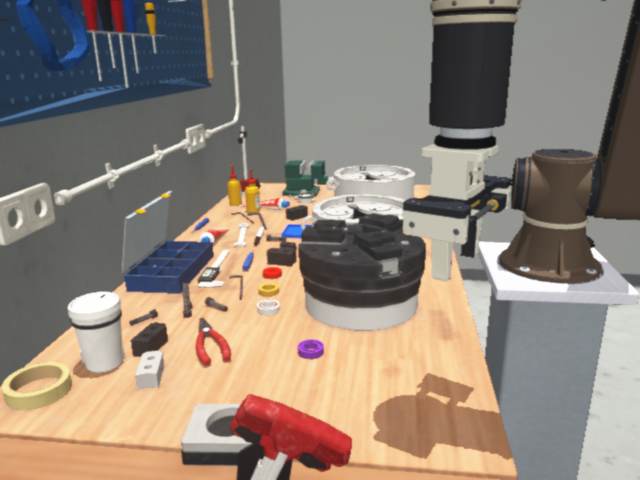

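The top view shows the row: bearing (206,214), brass ring (241,208), red ring (277,203), jaw (309,205), T-nut (345,206). The tray is at (402,223) and the tube at (403,291).

- **Jaw look-alikes:** (309,205) and (463,197), plus one black at (142,144) and one grey at (107,158) in the far-left corner, which are excluded. I choose (309,205), the leftmost in the row.
- **Bearing look-alike:** the purple ring at (144,256), to be left alone. I choose (206,214).

```bash
cat > h.py <<'E'
from rig import *
import cv2,numpy as np
from scipy.spatial.transform import Rotation as R
def world(c,d,par=None):
    par=par or camera_params(c); K=par["mtx"]; T=np.linalg.inv(par["extrinsics"])
    v,u=np.mgrid[:480,:640]; P=np.stack([(u-K[0,2])/K[0,0]*d,(v-K[1,2])/K[1,1]*d,d],-1)
    return P@T[:3,:3].T+T[:3,3]
def measure(c,n,zmin,W,near=None,pic=None):
    out=[]
    for s in silhouettes(c,n):
        P=W[s["mask"]]; P=P[np.isfinite(P).all(1)]
        P=P[P[:,2]>zmin]
        if len(P)<8: continue
        r=cv2.minAreaRect((P[:,:2]*1000).astype(np.float32))
        out.append((n,round(s["p"],2),len(P),np.round(r[0],1),np.round(r[1],1),round(r[2],1),"z",np.round(np.percentile(P[:,2],[5,50,95])*1000,1)))
    return out
def tool():
    s=sense(); M=R.from_rotvec(s["tool_rot"]).as_matrix()
    return s["tcp_pos"]*1000, np.degrees(np.arctan2(M[1,1],M[0,1])), M[:,2], s
E
python3 - <<'E'
from h import *
p,d=read_camera("top"); W=world("top",d)
for n,z in [("blue_tray",.002),("orange_tube",.03),("black_jaw",.025),("tee_nut",.014),("bearing",.008),("brass_ring",.008),("red_ring",.008)]:
    for m in measure("top",n,z,W): print(*m)
H=W[...,2]; 
for lo,hi in [(.1,.2)]:
    m=((H>lo)&(H<hi)).astype(np.uint8); k,l,st,ce=cv2.connectedComponentsWithStats(m)
    for i in range(1,k):
        if st[i,4]>800:
            P=W[l==i]; print("tall",st[i],P.min(0).round(3),P.max(0).round(3))
t=tool(); print(t[0],t[1],t[2])
q=cv2.resize(p[180:270,190:490,::-1],None,fx=2.6,fy=2.6,interpolation=cv2.INTER_CUBIC); cv2.imwrite("pics/crop.png",q)
print(camera_params("wrist")["extrinsics"].round(3))
E
```

```text
blue_tray 0.68 1938 [611.8 -98.4] [169.2 318.1] 8.0 z [ 2.4  5.4 13.5]
orange_tube 0.75 302 [457.7 -89.3] [281.7  68.2] 84.2 z [36.7 43.7 49. ]
orange_tube 0.41 299 [604.4  55.1] [ 35.  194.5] 84.2 z [31.  34.5 38.3]
black_jaw 0.63 338 [ 590.1 -172. ] [ 71.1 464.6] 29.7 z [29.  33.7 38.3]
black_jaw 0.6 327 [604.4  54.9] [ 35.8 194.4] 83.9 z [29.8 34.2 38.2]
tee_nut 0.62 115 [666.7 -45.1] [28.7 40.1] 75.2 z [15.4 20.8 25.3]
bearing 0.73 174 [526.2 271.4] [ 44.2 447.6] 0.5 z [ 8.6 12.8 18. ]
bearing 0.68 178 [568.9 197.6] [322.8  43.9] 59.5 z [ 9.2 13.4 18.4]
brass_ring 0.55 152 [657.2 229.3] [45.5 44.1] 1.7 z [ 9.6 14.2 18.2]
red_ring 0.47 194 [670.2 132.3] [45.3 42. ] 0.9 z [ 9.9 13.6 17.8]
tall [    0    17   640    35 11953] [ 1.051 -0.762  0.1  ] [1.064 0.822 0.2  ]
tall [ 88  92  36  36 980] [0.837 0.506 0.1  ] [0.92  0.589 0.126]
tall [ 588  157   44   29 1111] [ 0.721 -0.73   0.1  ] [ 0.788 -0.628  0.125]
tall [587 193  46  23 869] [ 0.648 -0.732  0.1  ] [ 0.698 -0.628  0.124]
tall [ 271  227  111  117 9767] [ 0.33  -0.124  0.102] [0.601 0.133 0.149]
tall [  442   234   115   118 10192] [ 0.321 -0.534  0.1  ] [ 0.592 -0.273  0.147]
tall [ 157  236  113  111 9753] [0.319 0.14  0.1  ] [0.576 0.398 0.182]
[298.94698953 605.17666238 234.56698528] -116.28856548689609 [-5.78736611e-06  3.78707762e-05 -9.99999999e-01]
[[-0.443 -0.897  0.     0.675]
 [-0.865  0.428  0.261 -0.032]
 [-0.234  0.116 -0.965  0.39 ]
 [ 0.     0.     0.     1.   ]]
```

View pics/crop.png

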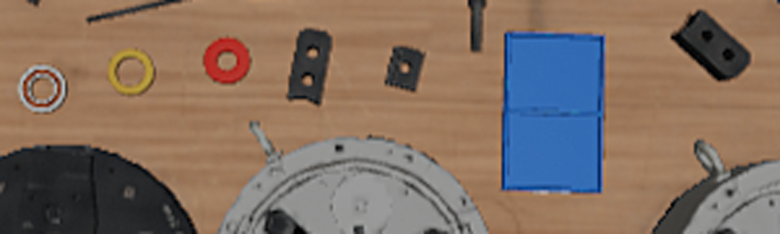

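The crop shows the chosen jaw at (310,65) with two counterbores. It is turned about -10°. The other black jaw, at (712,45), lies to the right of the tray. Next I move above the chosen jaw.

Call:
arm_command([
  [[18.25, -27.75, 0], [0, 0, 0.9], 80],
  [[18.25, -27.75, 0], [0, 0, 0.9], 80],
  [[18.25, -27.75, 0], [0, 0, 0.9], 80],
  [[18.25, -27.75, 0], [0, 0, 0.9], 80],
  [[18.25, -27.75, 0], [0, 0, 0.9], 80],
])

```text
t: 1.62
tcp_pos: [0.3907, 0.4651, 0.2347]
tool_rot: [-3.085, 0.592, -0.0]
ft_force: [0.7, 0.3, -0.2]
opening: 0.0798
grasp_force: 0.0
```

Call:
arm_command([
  [[18.25, -27.75, 0], [0, 0, 0.9], 80],
  [[18.25, -27.75, 0], [0, 0, 0.9], 80],
  [[18.25, -27.75, 0], [0, 0, 0.9], 80],
  [[18.25, -27.75, 0], [0, 0, 0.9], 80],
  [[18.25, -27.75, 0], [0, 0, 0.9], 80],
])

```text
t: 2.03
tcp_pos: [0.4821, 0.3263, 0.2349]
tool_rot: [-3.106, 0.47, -0.0]
ft_force: [-0.6, 0.3, -0.3]
opening: 0.0804
grasp_force: 0.0
```

Call:
arm_command([
  [[18.25, -27.75, 0], [0, 0, 0.9], 80],
  [[18.25, -27.75, 0], [0, 0, 0.9], 80],
  [[18.25, -27.75, 0], [0, 0, 0.9], 80],
  [[18.25, -27.75, 0], [0, 0, 0.9], 80],
  [[18.25, -27.75, 0], [0, 0, 0.9], 80],
])

```text
t: 2.45
tcp_pos: [0.5734, 0.1874, 0.2348]
tool_rot: [-3.122, 0.348, -0.001]
ft_force: [-0.3, 1.3, -0.6]
opening: 0.0797
grasp_force: 0.0
```

Call:
arm_command([
  [[18.25, -27.75, 0], [0, 0, 0.9], 60],
  [[18.25, -27.75, 0], [0, 0, 0.9], 60],
  [[18.25, -27.75, 0], [0, 0, 0.9], 60],
  [[18.25, -27.75, 0], [0, 0, 0.9], 60],
  [[18.25, -27.75, 0], [0, 0, 0.9], 60],
])

```text
t: 2.87
tcp_pos: [0.6647, 0.0486, 0.2347]
tool_rot: [-3.133, 0.226, -0.0]
ft_force: [0.3, 1.0, 0.1]
opening: 0.0608
grasp_force: 0.0
```

```bash
cat >> h.py <<'E'
def look(names,pic=None,zs=dict(black_jaw=.034,tee_nut=.021,bearing=.014,brass_ring=.014,red_ring=.014,blue_tray=.012,orange_tube=.046),cam="wrist"):
    """mask outline projected on the plane of the thing's top; rect + circle fit, mm"""
    par=camera_params(cam); p,d=read_camera(cam)
    if pic: cv2.imwrite(f"pics/{pic}.png",p[:,:,::-1])
    K=par["mtx"]; T=np.linalg.inv(par["extrinsics"]); W=world(cam,d,par)
    for n in names:
        for s in silhouettes(cam,n):
            m=s["mask"]&(d>0); 
            if m.sum()<30: continue
            top=m&(abs(W[...,2]-zs[n])<.0045)
            if top.sum()<20: print(n,"no top",np.percentile(W[m][:,2],[5,50,95])); continue
            v,u=np.nonzero(top); ray=np.stack([(u-K[0,2])/K[0,0],(v-K[1,2])/K[1,1],1+0*u],-1)@T[:3,:3].T
            P=(T[:3,3]+ray*((zs[n]-T[2,3])/ray[:,2])[:,None])[:,:2]*1000
            c=np.median(P,0); P=P[np.linalg.norm(P-c,axis=1)<(130 if n=="blue_tray" else 60)].astype(np.float32)
            r=cv2.minAreaRect(P); print(n,round(s["p"],2),len(P),"rect",np.round(r[0],1),np.round(r[1],1),round(r[2],1),"mean",P.mean(0).round(1),"circ",np.round(cv2.minEnclosingCircle(P),1) if 0 else [np.round(x,1) for x in cv2.minEnclosingCircle(P)],"z",np.round(np.percentile(W[top][:,2],50)*1000,1))
    return p,d,W
E
python3 - <<'E'
from h import *
t=tool(); print(t[0],t[1],t[2])
p,d,W=look(["black_jaw","tee_nut","red_ring"],"w1")
E
```

```text
[664.70099269  48.64091733 234.72170092] -98.23908557763264 [ 2.88537028e-04  6.43895473e-05 -9.99999956e-01]
black_jaw 0.69 2897 rect [667.7  48.9] [33.6 70.8] 81.0 mean [668.9  48.9] circ [array([666.9,  49.7]), np.float64(37.7)] z 34.0
black_jaw no top [0.00272054 0.00419763 0.01142873]
tee_nut 0.62 944 rect [669.1 -45.7] [19.9 40. ] 76.7 mean [669.5 -45.8] circ [array([669.1, -45.4]), np.float64(21.8)] z 21.1
red_ring 0.92 1694 rect [673.  132.4] [45.4 46.2] 35.0 mean [673.2 132.5] circ [array([673. , 132.3]), np.float64(23.4)] z 13.9
red_ring 0.62 87 rect [675.5  43. ] [57.5 29.9] 2.5 mean [676.6  47.3] circ [array([675.2,  47.7]), np.float64(29.1)] z 14.8
```

View pics/w1.png

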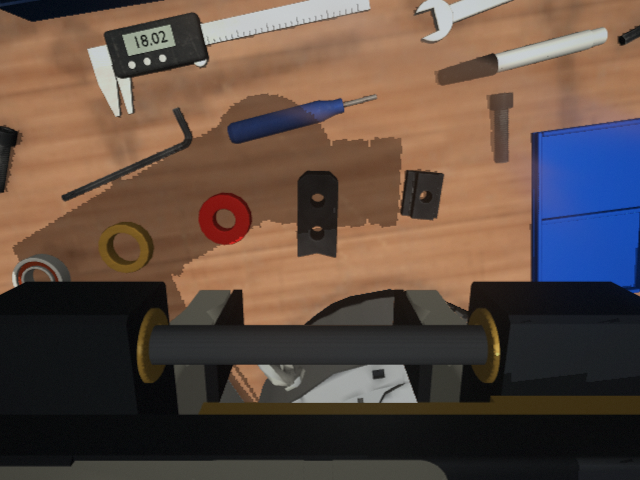

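The wrist view shows the jaw at (317,213), T-nut at (422,195) and red ring at (225,218), all clear of neighbours. I descend on the jaw.

Call:
arm_command([
  [[3, 0.3, -38], [0, 0, -0.8], 60],
  [[0, 0, -38], [0, 0, 0], 60],
  [[0, 0, -38], [0, 0, 0], 60],
  [[0, 0, -38], [0, 0, 0], 60],
  [[0, 0, -36], [0, 0, 0], 60],
], newtons=40)

```text
t: 3.48
tcp_pos: [0.6662, 0.0517, 0.0453]
tool_rot: [-3.131, 0.247, -0.001]
ft_force: [0.2, 1.2, 0.5]
opening: 0.0598
grasp_force: 0.0
```

Call:
arm_command([
  [[0, 0, -15], [0, 0, 0], 60],
  [[0, 0, -10.7], [0, 0, 0], 60],
  [[0, 0, 0], [0, 0, 0], 60],
  [[0, 0, 0], [0, 0, 25], 25],
  [[0, 0, 0], [0, 0, 0], 25],
])

```text
t: 3.9
tcp_pos: [0.668, 0.0514, 0.0226]
tool_rot: [-3.141, 0.042, -0.004]
ft_force: [0.6, 0.4, 0.5]
opening: 0.0516
grasp_force: 0.0
```

I typed a stray turn in row 4 of that call. It was clipped to about 7° and the fingers were still clear of the jaw. I undo it before closing.

Call:
arm_command([
  [[0, 0, 0], [0, 0, -7], 60],
  [[0, 0, 0], [0, 0, -0.2], 60],
  [[0, 0, 0], [0, 0, 0], 60],
  [[0, 0, 0], [0, 0, 0], 60],
  [[0, 0, 0], [0, 0, 0], 60],
])

```text
t: 4.32
tcp_pos: [0.6672, 0.0506, 0.0216]
tool_rot: [-3.131, 0.248, -0.001]
ft_force: [-0.3, -0.5, 1.2]
opening: 0.0602
grasp_force: 0.0
```

```bash
python3 -c "
from h import *
print(tool()[:3])"
```

```text
(array([667.22168364,  50.60767875,  21.55912246]), np.float64(-99.04114366779669), array([ 9.31768536e-04,  3.25483657e-04, -9.99999513e-01]))
```

Call:
arm_command([
  [[0, 0, 0], [0, 0, 0], 25],
  [[0, 0, 0], [0, 0, 0], 25],
  [[0, 0, 0], [0, 0, 0], 25],
  [[0, 0, 0], [0, 0, 0], 25],
  [[0, 0, 0], [0, 0, 0], 25],
], newtons=40)

```text
t: 4.73
tcp_pos: [0.6668, 0.0501, 0.0208]
tool_rot: [3.131, -0.25, -0.001]
ft_force: [0.9, -2.1, 0.2]
opening: 0.0335
grasp_force: 40.0
```

Call:
arm_command([
  [[0, 0, 15], [0, 0, 0], 25],
  [[0, 0, 28], [0, 0, 0], 25],
  [[0, 0, 28], [0, 0, 0], 25],
  [[0, 0, 28], [0, 0, 0], 25],
  [[0, 0, 30], [0, 0, 0], 25],
])

```text
t: 5.15
tcp_pos: [0.6653, 0.0503, 0.1489]
tool_rot: [3.131, -0.251, -0.006]
ft_force: [0.8, 0.4, -7.3]
opening: 0.0338
grasp_force: 40.0
```

Call:
arm_command([
  [[-2.5, -20, 8.5], [0, 0, -4], 25],
  [[-2.5, -20, 8.5], [0, 0, -4], 25],
  [[-2.5, -20, 8.5], [0, 0, -4], 25],
  [[-2.5, -20, 8.5], [0, 0, -4], 25],
  [[-2.5, -20, 8.5], [0, 0, -4], 25],
])

```text
t: 5.57
tcp_pos: [0.6529, -0.0502, 0.191]
tool_rot: [3.039, -0.795, -0.005]
ft_force: [-0.2, 0.1, -6.3]
opening: 0.0336
grasp_force: 40.0
```

Call:
arm_command([
  [[-2.5, -20, 8.5], [0, 0, -4], 25],
  [[-2.5, -20, 8.5], [0, 0, -4], 25],
  [[-2.5, -20, 8.5], [0, 0, -4], 25],
  [[-2.5, -20, 8.5], [0, 0, -4], 25],
  [[-2.5, -20, 8.5], [0, 0, -4], 25],
])

```text
t: 5.98
tcp_pos: [0.6406, -0.1501, 0.2334]
tool_rot: [2.854, -1.311, -0.005]
ft_force: [0.6, 0.3, -7.4]
opening: 0.0337
grasp_force: 40.0
```

Run:
```python
from h import *
t=tool(); print(t[0],t[1],t[2])
p,d,W=look(["blue_tray"],"w2")
m=(p[...,2].astype(int)>p[...,0]+60)&(d>0)&(abs(W[...,1]+.2)<.07)&(abs(W[...,0]-.626)<.1)
P=(W[m][:,:2]*1000).astype(np.float32); print("blue",len(P),cv2.minAreaRect(P),P.min(0),P.max(0))
```

```text
[ 640.58292719 -150.07950133  233.3659157 ] -139.3425571401097 [-0.00329778  0.00107818 -0.99999398]
blue_tray 0.64 3131 rect [ 627.7 -196.6] [ 99.6 160.5] 89.3 mean [ 629.9 -202.8] circ [array([ 627.9, -196.9]), np.float64(92.9)] z 11.4
blue_tray 0.62 105 rect [ 477.7 -222.7] [52.7 25.4] 40.6 mean [ 470.9 -217.5] circ [array([ 471.1, -215. ]), np.float64(26.4)] z 10.0
blue 28450 ((626.0094604492188, -200.00897216796875), (139.96315002441406, 199.9588623046875), 89.9979019165039) [ 526.03107 -269.99338] [ 725.9872  -130.02493]
```

View pics/w2.png

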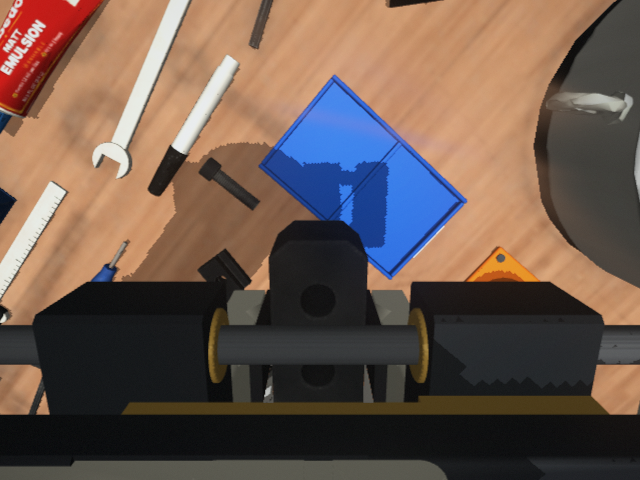

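The view shows the jaw held upright, with the tray's two empty bays beyond it, divider along (395,145)–(340,215). Next I turn and lower it into the far bay.

Call:
arm_command([
  [[5, -9, -16], [0, 0, -6.8], 25],
  [[5, -9, -16], [0, 0, -6.8], 25],
  [[5, -9, -16], [0, 0, -6.8], 25],
  [[5, -9, -16], [0, 0, -6.8], 25],
  [[6, -10, -16], [0, 0, -6.8], 25],
])

```text
t: 6.5
tcp_pos: [0.6669, -0.195, 0.1523]
tool_rot: [2.344, -2.09, -0.005]
ft_force: [0.2, -0.2, -6.6]
opening: 0.0337
grasp_force: 40.0
```

Call:
arm_command([
  [[0, 0, -20], [0, 0, -6.8], 25],
  [[0, 0, -25], [0, 0, 0], 25],
  [[0, 0, -25], [0, 0, 0], 25],
  [[0, 0, -25], [0, 0, 0], 25],
  [[0, 0, -15], [0, 0, 0], 25],
])

```text
t: 6.92
tcp_pos: [0.6651, -0.1946, 0.04]
tool_rot: [2.22, -2.218, -0.009]
ft_force: [-0.6, -0.0, -7.6]
opening: 0.0335
grasp_force: 40.0
```

```bash
python3 -c "
from h import *
print(tool()[:3])"
```

```text
(array([ 665.06151126, -194.63486708,   39.9628723 ]), np.float64(-179.93719297428606), array([-0.00629102,  0.00150955, -0.99997907]))
```

Call:
arm_command([
  [[2, -2, -7], [0, 0, 0], 25],
  [[0, 0, -5], [0, 0, 0], 25],
  [[0, 0, -2.5], [0, 0, 0], 25],
  [[0, 0, 0], [0, 0, 0], 25],
  [[0, 0, 0], [0, 0, 0], 25],
])

```text
t: 7.33
tcp_pos: [0.6706, -0.1975, 0.0313]
tool_rot: [-2.223, 2.219, -0.002]
ft_force: [-0.1, -0.5, -7.7]
opening: 0.0338
grasp_force: 40.0
```

Call:
arm_command([
  [[0, 0, 0], [0, 0, 0], 25],
  [[0, 0, 0], [0, 0, 0], 25],
  [[0, 0, 0], [0, 0, 0], 25],
  [[0, 0, 0], [0, 0, 0], 25],
  [[0, 0, 0], [0, 0, 0], 25],
])

```text
t: 7.75
tcp_pos: [0.6701, -0.1975, 0.0307]
tool_rot: [-2.223, 2.22, -0.001]
ft_force: [-0.1, -1.1, -7.7]
opening: 0.0335
grasp_force: 40.0
```

Call:
arm_command([
  [[-2, 0, -2], [0, 0, 0], 25],
  [[0, 0, -2], [0, 0, 0], 25],
  [[0, 0, -1.6], [0, 0, 0], 25],
  [[0, 0, 0], [0, 0, 0], 25],
  [[0, 0, 0], [0, 0, 0], 25],
])

```text
t: 8.17
tcp_pos: [0.6677, -0.1975, 0.0248]
tool_rot: [2.223, -2.22, -0.0]
ft_force: [-2.0, 1.0, -2.8]
opening: 0.0338
grasp_force: 40.0
```

Call:
arm_command([
  [[0, 0, 0], [0, 0, 0], 52],
  [[0, 0, 0], [0, 0, 0], 52],
  [[0, 0, 0], [0, 0, 0], 52],
  [[0, 0, 25], [0, 0, 0], 52],
  [[0, 0, 30], [0, 0, 0], 52],
])

```text
t: 8.58
tcp_pos: [0.6666, -0.1975, 0.0782]
tool_rot: [2.221, -2.218, -0.005]
ft_force: [0.7, 0.3, 0.2]
opening: 0.0514
grasp_force: 0.0
```

Call:
arm_command([
  [[0, 15, 17], [0, 0, 7], 45],
  [[0, 15, 17], [0, 0, 7], 45],
  [[0, 15, 17], [0, 0, 7], 45],
  [[0, 15, 17], [0, 0, 7], 45],
  [[0, 15, 17], [0, 0, 7], 45],
])

```text
t: 9.0
tcp_pos: [0.6684, -0.122, 0.1664]
tool_rot: [-2.791, 1.44, -0.002]
ft_force: [0.9, 0.3, -0.1]
opening: 0.0453
grasp_force: 0.0
```

Call:
arm_command([
  [[0, 15.3, -10], [0, 0, 7], 45],
  [[0, 15.3, -15], [0, 0, 7], 45],
  [[0, 15.3, -20], [0, 0, 7], 45],
  [[0, 15.3, -20], [0, 0, 7], 45],
  [[0, 15.3, -20], [0, 0, 7], 45],
])

```text
t: 9.42
tcp_pos: [0.6687, -0.0453, 0.08]
tool_rot: [-3.095, 0.534, -0.004]
ft_force: [0.8, 0.2, -0.4]
opening: 0.0449
grasp_force: 0.0
```

Call:
arm_command([
  [[0, 0, -20], [0, 0, 6.7], 45],
  [[0, 0, -15], [0, 0, 0], 45],
  [[0, 0, -5], [0, 0, 0], 45],
  [[0, 0, 0], [0, 0, 0], 45],
  [[0, 0, 0], [0, 0, 0], 45],
])

```text
t: 9.83
tcp_pos: [0.6686, -0.0462, 0.0405]
tool_rot: [3.12, -0.363, 0.002]
ft_force: [0.0, 0.1, 0.3]
opening: 0.045
grasp_force: 0.0
```

Run:
```python
from h import *
print(tool()[:3])
look(["black_jaw","tee_nut"],cam="top",zs=dict(black_jaw=.038,tee_nut=.021))
```

```text
(array([668.63201795, -46.19709443,  40.54268936]), np.float64(-103.26352089156161), array([ 9.97381895e-04, -1.94225511e-04, -9.99999484e-01]))
black_jaw 0.67 163 rect [ 692.7 -352.3] [69.5 33.9] 48.6 mean [ 693.1 -351.9] circ [array([ 691.7, -350.7]), np.float64(36.0)] z 35.7
black_jaw 0.63 307 rect [ 665.9 -197.2] [33.5 72. ] 1.2 mean [ 666.6 -198.5] circ [array([ 663.3, -197.3]), np.float64(37.8)] z 37.7
black_jaw 0.42 115 rect [ 446.4 -197.2] [66.8 60.8] 42.5 mean [ 448.  -200.2] circ [array([ 446.1, -197.4]), np.float64(34.5)] z 40.8
```

Call:
arm_command([
  [[0, 0, -12], [0, 0, 0], 45],
  [[0, 0, -8], [0, 0, 0], 45],
  [[0, 0, -1], [0, 0, 0], 45],
  [[0, 0, 0], [0, 0, 0], 45],
  [[0, 0, 0], [0, 0, 0], 45],
], newtons=30)

```text
t: 10.4
tcp_pos: [0.6679, -0.0461, 0.0185]
tool_rot: [3.12, -0.362, -0.001]
ft_force: [-0.0, -0.1, 0.5]
opening: 0.0448
grasp_force: 0.0
```

Call:
arm_command([
  [[0, 0, 0], [0, 0, 0], 12],
  [[0, 0, 0], [0, 0, 0], 12],
  [[0, 0, 0], [0, 0, 0], 12],
  [[0, 0, 0], [0, 0, 0], 12],
  [[0, 0, 0], [0, 0, 0], 12],
])

```text
t: 10.82
tcp_pos: [0.668, -0.046, 0.0189]
tool_rot: [-3.121, 0.362, -0.0]
ft_force: [-0.5, 0.4, 0.3]
opening: 0.0184
grasp_force: 30.0
```

Call:
arm_command([
  [[0, 0, 15], [0, 0, 0], 12],
  [[0, 0, 30], [0, 0, 0], 12],
  [[0, 0, 35], [0, 0, 0], 12],
  [[0, 0, 35], [0, 0, 0], 12],
  [[0, 0, 35], [0, 0, 0], 12],
])

```text
t: 11.23
tcp_pos: [0.6675, -0.0461, 0.1702]
tool_rot: [3.121, -0.362, -0.001]
ft_force: [0.8, -0.2, -1.5]
opening: 0.0185
grasp_force: 30.0
```

Call:
arm_command([
  [[-8, -15, 0], [0, 0, -7], 12],
  [[-8, -15, 0], [0, 0, -7], 12],
  [[-8, -15, 0], [0, 0, -7], 12],
  [[-8, -15, 0], [0, 0, -7], 12],
  [[-8, -15, 0], [0, 0, -7], 12],
])

```text
t: 11.65
tcp_pos: [0.6273, -0.1216, 0.1688]
tool_rot: [-2.864, 1.292, 0.0]
ft_force: [-0.7, -0.0, -0.1]
opening: 0.0185
grasp_force: 30.0
```

Call:
arm_command([
  [[-8, -15.2, 0], [0, 0, -7], 12],
  [[-8, -15.2, 0], [0, 0, -7], 12],
  [[-8, -15.2, 0], [0, 0, -7], 12],
  [[-8, -15.2, 0], [0, 0, -7], 12],
  [[-8, -15.2, 0], [0, 0, -7], 12],
])

```text
t: 12.07
tcp_pos: [0.5873, -0.1977, 0.1687]
tool_rot: [-2.342, 2.093, 0.0]
ft_force: [0.4, -0.3, -0.5]
opening: 0.0188
grasp_force: 30.0
```

Call:
arm_command([
  [[0, 0, 0], [0, 0, -6.7], 12],
  [[0, 0, -25], [0, 0, 0], 12],
  [[0, 0, -30], [0, 0, 0], 12],
  [[0, 0, -30], [0, 0, 0], 12],
  [[0, 0, -30], [0, 0, 0], 12],
])

```text
t: 12.48
tcp_pos: [0.5879, -0.1971, 0.053]
tool_rot: [-2.222, 2.22, -0.001]
ft_force: [0.1, 0.3, -0.6]
opening: 0.0184
grasp_force: 30.0
```

Run:
```python
from h import *
t=tool();print(t[:3],t[3]["opening"],t[3]["ft_force"])
```

```text
(array([ 587.8633871 , -197.07313272,   53.00102895]), np.float64(-179.9407845721434), array([ 1.12799312e-03,  1.33493269e-04, -9.99999355e-01])) 0.018396333734646178 [ 0.14105055  0.31839933 -0.61947249]
```

Call:
arm_command([
  [[0, 0, -12], [0, 0, 0], 12],
  [[0, 0, -10], [0, 0, 0], 12],
  [[0, 0, -5], [0, 0, 0], 12],
  [[0, 0, -2.7], [0, 0, 0], 12],
  [[0, 0, 0], [0, 0, 0], 12],
])

```text
t: 12.9
tcp_pos: [0.5886, -0.1971, 0.0247]
tool_rot: [-2.223, 2.219, -0.001]
ft_force: [-0.0, 0.2, -0.8]
opening: 0.0188
grasp_force: 30.0
```

Call:
arm_command([
  [[0, 0, -1.5], [0, 0, 0], 12],
  [[0, 0, 0], [0, 0, 0], 12],
  [[0, 0, 0], [0, 0, 0], 12],
  [[0, 0, 0], [0, 0, 0], 34],
  [[0, 0, 0], [0, 0, 0], 34],
])

```text
t: 13.32
tcp_pos: [0.5883, -0.1971, 0.0232]
tool_rot: [-2.223, 2.219, -0.001]
ft_force: [0.9, -0.0, -0.3]
opening: 0.0269
grasp_force: 0.0
```

Call:
arm_command([
  [[0, 0, 0], [0, 0, 0], 34],
  [[0, 0, 15], [0, 0, 0], 34],
  [[0, 0, 35], [0, 0, 0], 34],
  [[0, 0, 38], [0, 0, 0], 34],
  [[0, 0, 38], [0, 0, 0], 34],
])

```text
t: 13.73
tcp_pos: [0.5874, -0.1971, 0.1497]
tool_rot: [2.222, -2.219, -0.002]
ft_force: [1.6, 0.0, -0.2]
opening: 0.034
grasp_force: 0.0
```

Call:
arm_command([
  [[-15, 0, 35], [0, 0, 0], 60],
  [[-30, 0, 20], [0, 0, 0], 60],
  [[-35, 0, 20], [0, 0, 0], 60],
  [[0, 0, 10], [0, 0, 0], 60],
  [[0, 0, 0], [0, 0, 0], 60],
])

```text
t: 14.15
tcp_pos: [0.5079, -0.1974, 0.2374]
tool_rot: [-2.22, 2.217, -0.008]
ft_force: [0.1, 1.6, 0.5]
opening: 0.0584
grasp_force: 0.0
```

Run:
```python
from h import *
t=tool();print(t[:3],t[3]["opening"],t[3]["ft_force"])
p,d,W=look(["orange_tube"],"w3")
H=W[...,2]; m=(abs(H-.046)<.003)&(abs(W[...,0]-.446)<.05)&(abs(W[...,1]+.195)<.05)
P=(W[m][:,:2]*1000).astype(np.float32); print("rim",len(P),cv2.minEnclosingCircle(P),cv2.minAreaRect(P))
m=(abs(H-.010)<.003)&(np.hypot(W[...,0]-.446,W[...,1]+.195)<.027); P=(W[m][:,:2]*1000).astype(np.float32); print("floor",len(P),cv2.minEnclosingCircle(P))
look(["black_jaw","tee_nut"],cam="top",zs=dict(black_jaw=.038,tee_nut=.025))
```

```text
(array([ 507.93766604, -197.42225988,  237.4215434 ]), np.float64(-179.92131255357577), array([ 6.26110219e-03, -7.51204129e-04, -9.99980117e-01])) 0.058360078937087764 [0.14622654 1.57772299 0.5442713 ]
orange_tube 0.79 2078 rect [ 449.  -195.4] [69.5 68.3] 0.1 mean [ 447.9 -195.3] circ [array([ 448.9, -195.5]), np.float64(34.9)] z 44.7
rim 1624 ((448.75286865234375, -195.46987915039062), 35.05554962158203) ((448.88177490234375, -195.4906463623047), (69.46824645996094, 69.20269012451172), 34.7822380065918)
floor 2161 ((447.9432067871094, -194.70172119140625), 25.29672622680664)
black_jaw 0.86 192 rect [ 693.5 -351.4] [68.3 34.2] 48.3 mean [ 693.  -351.3] circ [array([ 693.9, -350.3]), np.float64(36.2)] z 35.2
black_jaw 0.69 297 rect [ 665.9 -197.2] [33.5 72. ] 1.2 mean [ 666.2 -198.6] circ [array([ 663.3, -197.3]), np.float64(37.8)] z 37.9
```

View pics/w3.png

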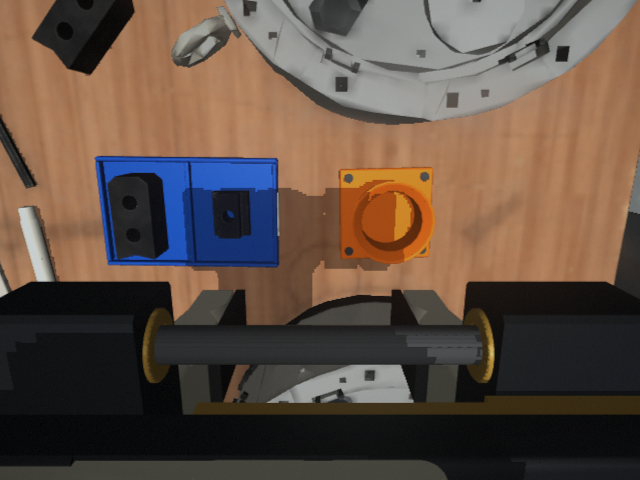

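The view shows the jaw at (137,215) and the T-nut at (231,213), each flat in its own bay. The empty tube is at (392,220). On to the bearing.

Call:
arm_command([
  [[8.7, 34.3, 0], [0, 0, 6], 60],
  [[8.7, 34.3, 0], [0, 0, 6], 60],
  [[8.7, 34.3, 0], [0, 0, 6], 60],
  [[8.7, 34.3, 0], [0, 0, 6], 60],
  [[8.7, 34.3, 0], [0, 0, 6], 60],
])

```text
t: 14.82
tcp_pos: [0.5517, -0.0239, 0.2322]
tool_rot: [2.724, -1.561, -0.002]
ft_force: [-0.3, -0.1, -0.2]
opening: 0.0604
grasp_force: 0.0
```

Call:
arm_command([
  [[8.7, 34.3, 0], [0, 0, 6], 60],
  [[8.7, 34.3, 0], [0, 0, 6], 60],
  [[8.7, 34.3, 0], [0, 0, 6], 60],
  [[8.7, 34.3, 0], [0, 0, 6], 60],
  [[8.7, 34.3, 0], [0, 0, 6], 60],
])

```text
t: 15.23
tcp_pos: [0.5951, 0.148, 0.2318]
tool_rot: [3.036, -0.802, -0.003]
ft_force: [0.5, 0.6, 1.2]
opening: 0.0599
grasp_force: 0.0
```

Call:
arm_command([
  [[8.7, 34.3, 0], [0, 0, 6], 60],
  [[8.7, 34.3, 0], [0, 0, 6], 60],
  [[8.7, 34.3, 0], [0, 0, 6], 60],
  [[8.7, 34.3, 0], [0, 0, 6], 60],
  [[8.7, 34.3, 0], [0, 0, 6], 60],
])

```text
t: 15.65
tcp_pos: [0.6386, 0.3194, 0.2313]
tool_rot: [3.14, 0.01, -0.003]
ft_force: [0.2, 0.5, -0.5]
opening: 0.0603
grasp_force: 0.0
```

Run:
```python
from h import *
t=tool();print(t[:3],t[3]["opening"])
look(["bearing","brass_ring","red_ring"])
```

```text
(array([638.61874807, 319.41323168, 231.34268087]), np.float64(-89.61675510764339), array([-0.00214769, -0.00185817, -0.99999597])) 0.06025897054957041
bearing 0.7 1559 rect [640.5 317.3] [46.1 46.1] 26.9 mean [640.7 317.5] circ [array([640.3, 317.5]), np.float64(23.7)] z 13.0
bearing 0.58 24 rect [541.7 456.8] [7.7 3.7] 33.3 mean [541.1 456.1] circ [array([541.8, 456.8]), np.float64(4.1)] z 11.7
brass_ring 0.88 1362 rect [659.3 230.1] [45.5 46.4] 0.4 mean [659.7 230.3] circ [array([659.5, 230.4]), np.float64(23.5)] z 13.8
red_ring 0.59 1966 rect [672.5 134.4] [45.6 47.2] 0.4 mean [672.8 134.5] circ [array([672.3, 134.5]), np.float64(24.0)] z 13.9
```

Call:
arm_command([
  [[1.8, -2, -36], [0, 0, 0], 60],
  [[0, 0, -36], [0, 0, 0], 60],
  [[0, 0, -36], [0, 0, 0], 60],
  [[0, 0, -36], [0, 0, 0], 60],
  [[0, 0, -36], [0, 0, 0], 60],
], newtons=25)

```text
t: 16.27
tcp_pos: [0.64, 0.3139, 0.0519]
tool_rot: [3.141, -0.001, -0.0]
ft_force: [0.7, -0.4, -0.2]
opening: 0.0601
grasp_force: 0.0
```

Call:
arm_command([
  [[0, 0, -18], [0, 0, 0], 60],
  [[0, 0, -10], [0, 0, 0], 60],
  [[0, 0, -4], [0, 0, 0], 60],
  [[0, 0, 0], [0, 0, 0], 60],
  [[0, 0, 0], [0, 0, 0], 60],
])

```text
t: 16.68
tcp_pos: [0.6412, 0.3157, 0.0231]
tool_rot: [-3.141, -0.002, -0.003]
ft_force: [-0.1, -0.2, 0.8]
opening: 0.06
grasp_force: 0.0
```

Call:
arm_command([
  [[-0.5, 1.5, -4], [0, 0, 0], 60],
  [[0, 0, -3], [0, 0, 0], 60],
  [[0, 0, 0], [0, 0, 0], 60],
  [[0, 0, 0], [0, 0, 0], 60],
  [[0, 0, 0], [0, 0, 0], 60],
])

```text
t: 17.1
tcp_pos: [0.6398, 0.3171, 0.015]
tool_rot: [-3.141, -0.002, -0.001]
ft_force: [0.3, 0.2, 0.6]
opening: 0.0601
grasp_force: 0.0
```

Call:
arm_command([
  [[0, 0, 0], [0, 0, 0], 38],
  [[0, 0, 0], [0, 0, 0], 38],
  [[0, 0, 0], [0, 0, 0], 38],
  [[0, 0, 0], [0, 0, 0], 38],
  [[0, 0, 0], [0, 0, 0], 38],
])

```text
t: 17.52
tcp_pos: [0.6398, 0.317, 0.0147]
tool_rot: [-3.141, -0.002, -0.0]
ft_force: [0.3, 0.1, 0.5]
opening: 0.0457
grasp_force: 25.0
```

Call:
arm_command([
  [[0, 0, 15], [0, 0, 0], 38],
  [[0, 0, 35], [0, 0, 0], 38],
  [[0, 0, 38], [0, 0, 0], 38],
  [[0, 0, 38], [0, 0, 0], 38],
  [[0, 0, 38], [0, 0, 0], 38],
])

```text
t: 17.93
tcp_pos: [0.6393, 0.3166, 0.1799]
tool_rot: [3.141, 0.002, -0.001]
ft_force: [0.2, 1.5, -1.3]
opening: 0.0461
grasp_force: 25.0
```

Call:
arm_command([
  [[-12.8, -34.1, 9], [0, 0, -6], 38],
  [[-12.8, -34.1, 9], [0, 0, -6], 38],
  [[-12.8, -34.1, 9], [0, 0, -6], 38],
  [[-12.8, -34.1, 9], [0, 0, -6], 38],
  [[-12.8, -34.1, 9], [0, 0, -6], 38],
])

```text
t: 18.35
tcp_pos: [0.5745, 0.1449, 0.2237]
tool_rot: [3.033, -0.819, -0.001]
ft_force: [0.7, -1.0, -1.0]
opening: 0.046
grasp_force: 25.0
```

Call:
arm_command([
  [[-12.8, -34.1, 0], [0, 0, -6], 38],
  [[-12.8, -34.1, 0], [0, 0, -6], 38],
  [[-12.8, -34.1, 0], [0, 0, -6], 38],
  [[-12.8, -34.1, 0], [0, 0, -6], 38],
  [[-12.8, -34.1, 0], [0, 0, -6], 38],
])

```text
t: 18.77
tcp_pos: [0.5105, -0.0255, 0.2236]
tool_rot: [-2.718, 1.576, 0.0]
ft_force: [0.2, -0.1, -1.3]
opening: 0.0456
grasp_force: 25.0
```

Call:
arm_command([
  [[-12.8, -34.1, 0], [0, 0, -6], 38],
  [[-12.8, -34.1, 0], [0, 0, -6], 38],
  [[-12.8, -34.1, 0], [0, 0, -6], 38],
  [[-12.8, -34.1, 0], [0, 0, -6], 38],
  [[-12.8, -34.1, 0], [0, 0, -6], 38],
])

```text
t: 19.18
tcp_pos: [0.4466, -0.1959, 0.2237]
tool_rot: [-2.217, 2.225, -0.0]
ft_force: [0.8, 0.4, -0.5]
opening: 0.0461
grasp_force: 25.0
```

Run:
```python
from h import *
t=tool();print(t[:3],t[3]["opening"])
```

```text
(array([ 446.55503484, -195.85520976,  223.69551075]), np.float64(179.79276344748322), array([ 4.15598966e-04,  2.18491356e-04, -9.99999890e-01])) 0.04607793621551869
```

Call:
arm_command([
  [[2, 1.1, -20], [0, 0, 0], 38],
  [[0, 0, -33], [0, 0, 0], 38],
  [[0, 0, -33], [0, 0, 0], 38],
  [[0, 0, -33], [0, 0, 0], 38],
  [[0, 0, -30], [0, 0, 0], 38],
])

```text
t: 19.6
tcp_pos: [0.449, -0.1936, 0.0731]
tool_rot: [-2.222, 2.221, 0.0]
ft_force: [0.5, -0.9, -1.6]
opening: 0.0461
grasp_force: 25.0
```

Call:
arm_command([
  [[0, 0, -6], [0, 0, 0], 38],
  [[0, 0, 0], [0, 0, 0], 38],
  [[0, 0, 0], [0, 0, 0], 38],
  [[0, 0, 0], [0, 0, 0], 38],
  [[0, 0, 0], [0, 0, 0], 38],
])

```text
t: 20.02
tcp_pos: [0.4512, -0.1935, 0.0704]
tool_rot: [-2.222, 2.218, -0.004]
ft_force: [-0.4, -0.5, -1.4]
opening: 0.0458
grasp_force: 25.0
```

Call:
arm_command([
  [[-2, -1, -6], [0, 0, 0], 38],
  [[0, 0, -5], [0, 0, 0], 38],
  [[0, 0, -2], [0, 0, 0], 38],
  [[0, 0, 0], [0, 0, 0], 38],
  [[0, 0, 0], [0, 0, 0], 38],
])

```text
t: 20.43
tcp_pos: [0.4476, -0.1945, 0.0554]
tool_rot: [2.223, -2.22, -0.0]
ft_force: [-0.6, -0.0, -1.3]
opening: 0.0461
grasp_force: 25.0
```

Call:
arm_command([
  [[0, 0, 0], [0, 0, 0], 38],
  [[0, 0, 0], [0, 0, 0], 38],
  [[0, 0, 0], [0, 0, 0], 38],
  [[0, 0, 0], [0, 0, 0], 38],
  [[0, 0, 0], [0, 0, 0], 38],
])

```text
t: 20.85
tcp_pos: [0.4478, -0.1944, 0.0556]
tool_rot: [-2.223, 2.22, -0.0]
ft_force: [-0.7, 0.2, -0.9]
opening: 0.0459
grasp_force: 25.0
```

Call:
arm_command([
  [[0, 0, 0], [0, 0, 0], 62],
  [[0, 0, 0], [0, 0, 0], 62],
  [[0, 0, 0], [0, 0, 0], 62],
  [[0, 0, 0], [0, 0, 0], 62],
  [[0, 0, 20], [0, 0, 0], 62],
])

```text
t: 21.27
tcp_pos: [0.4455, -0.1942, 0.073]
tool_rot: [2.22, -2.218, -0.007]
ft_force: [-0.4, -0.4, -0.2]
opening: 0.0617
grasp_force: 0.0
```

Call:
arm_command([
  [[0, 0, 33], [0, 0, 0], 62],
  [[0, 0, 33], [0, 0, 0], 62],
  [[0, 0, 33], [0, 0, 0], 62],
  [[0, 0, 33], [0, 0, 0], 62],
  [[0, 0, 30], [0, 0, 0], 62],
])

```text
t: 21.68
tcp_pos: [0.4477, -0.1945, 0.2399]
tool_rot: [-2.222, 2.219, -0.002]
ft_force: [0.3, -0.4, -1.0]
opening: 0.062
grasp_force: 0.0
```

```bash
cat >> h.py <<'E'
def column(pic=None,z0=.0,z1=.06):
    t=tool(); print(t[0].round(1),round(t[1],1))
    par=camera_params("wrist"); p,d=read_camera("wrist"); W=world("wrist",d,par)
    m=(d>0)&(np.hypot(W[...,0]-.4485,W[...,1]+.195)<.0225); P=W[m]; P=P[(P[:,2]>z0)&(P[:,2]<z1)]
    print("n",len(P),"z pct",(np.percentile(P[:,2],[5,25,50,75,95])*1000).round(1))
    Q=P[abs(P[:,2]-np.median(P[:,2]))<.006]; A=np.c_[Q[:,:2]-[.4485,-.195],np.ones(len(Q))]; print("plane slope,z",np.linalg.lstsq(A,Q[:,2],rcond=None)[0].round(3))
    if pic:
        v,u=np.nonzero(m); cv2.imwrite(f"pics/{pic}.png",cv2.resize(p[max(v.min()-40,0):v.max()+40,max(u.min()-40,0):u.max()+40,::-1],None,fx=3,fy=3))
E
python3 -c "
from h import *
column('c1')"
```

```text
[ 447.7 -194.5  239.9] -179.9
n 1995 z pct [ 9.3 11.2 21.5 23.6 24.8]
plane slope,z [-0.012 -0.007  0.023]
```

View pics/c1.png

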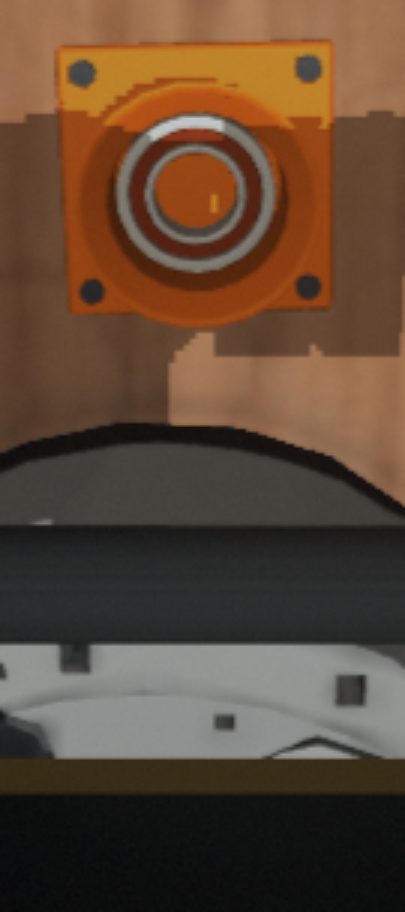

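The bearing lies level at the bottom of the tube, crop pixel (195,193). The brass ring is next.

Call:
arm_command([
  [[14.1, 28.3, 0], [0, 0, 6], 60],
  [[14.1, 28.3, 0], [0, 0, 6], 60],
  [[14.1, 28.3, 0], [0, 0, 6], 60],
  [[14.1, 28.3, 0], [0, 0, 6], 60],
  [[14.1, 28.3, 0], [0, 0, 6], 60],
])

```text
t: 22.15
tcp_pos: [0.5186, -0.0516, 0.2376]
tool_rot: [-2.725, 1.562, -0.001]
ft_force: [0.4, -0.8, -0.5]
opening: 0.0601
grasp_force: 0.0
```

Call:
arm_command([
  [[14.1, 28.3, 0], [0, 0, 6], 60],
  [[14.1, 28.3, 0], [0, 0, 6], 60],
  [[14.1, 28.3, 0], [0, 0, 6], 60],
  [[14.1, 28.3, 0], [0, 0, 6], 60],
  [[14.1, 28.3, 0], [0, 0, 6], 60],
])

```text
t: 22.57
tcp_pos: [0.5891, 0.0901, 0.2373]
tool_rot: [3.037, -0.803, -0.0]
ft_force: [-0.1, -0.6, -0.2]
opening: 0.0605
grasp_force: 0.0
```

Call:
arm_command([
  [[14.1, 28.3, 0], [0, 0, 6], 60],
  [[14.1, 28.3, 0], [0, 0, 6], 60],
  [[14.1, 28.3, 0], [0, 0, 6], 60],
  [[14.1, 28.3, 0], [0, 0, 6], 60],
  [[14.1, 28.3, 0], [0, 0, 6], 60],
])

```text
t: 22.98
tcp_pos: [0.6597, 0.2315, 0.2371]
tool_rot: [3.141, 0.01, -0.0]
ft_force: [0.4, -0.2, 0.1]
opening: 0.06
grasp_force: 0.0
```

Call:
arm_command([
  [[0, 0, -25], [0, 0, 0], 60],
  [[0, 0, -36], [0, 0, 0], 60],
  [[0, 0, -36], [0, 0, 0], 60],
  [[0, 0, -36], [0, 0, 0], 60],
  [[0, 0, -36], [0, 0, 0], 60],
])

```text
t: 23.4
tcp_pos: [0.659, 0.2301, 0.0667]
tool_rot: [-3.141, -0.002, -0.0]
ft_force: [0.6, 0.1, -0.6]
opening: 0.0596
grasp_force: 0.0
```

Call:
arm_command([
  [[0, 0, -20], [0, 0, 0], 60],
  [[0, 0, -10], [0, 0, 0], 60],
  [[0, 0, 0], [0, 0, 0], 60],
  [[0, 0, 0], [0, 0, 0], 60],
  [[0, 0, 0], [0, 0, 0], 60],
])

```text
t: 23.82
tcp_pos: [0.6605, 0.2307, 0.0406]
tool_rot: [-3.14, -0.003, -0.004]
ft_force: [0.3, 0.3, 1.0]
opening: 0.0598
grasp_force: 0.0
```

Call:
arm_command([
  [[-0.5, 0, -9], [0, 0, 0], 60],
  [[0, 0, -8], [0, 0, 0], 60],
  [[0, 0, -5], [0, 0, 0], 60],
  [[0, 0, -2], [0, 0, 0], 60],
  [[0, 0, 0], [0, 0, 0], 60],
])

```text
t: 24.23
tcp_pos: [0.6583, 0.2298, 0.0137]
tool_rot: [3.141, 0.002, -0.002]
ft_force: [-0.0, -0.6, 0.7]
opening: 0.0598
grasp_force: 0.0
```

Call:
arm_command([
  [[0, 0, 0], [0, 0, 0], 60],
  [[0, 0, 0], [0, 0, 0], 60],
  [[0, 0, 0], [0, 0, 0], 60],
  [[0, 0, 0], [0, 0, 0], 60],
  [[0, 0, 0], [0, 0, 0], 60],
])

```text
t: 24.65
tcp_pos: [0.6588, 0.2301, 0.0148]
tool_rot: [-3.141, -0.002, -0.0]
ft_force: [0.6, 0.6, 0.3]
opening: 0.0602
grasp_force: 0.0
```

Call:
arm_command([
  [[0, 0, 0], [0, 0, 0], 38],
  [[0, 0, 0], [0, 0, 0], 38],
  [[0, 0, 0], [0, 0, 0], 38],
  [[0, 0, 0], [0, 0, 0], 38],
  [[0, 0, 0], [0, 0, 0], 38],
])

```text
t: 25.07
tcp_pos: [0.6588, 0.2301, 0.0146]
tool_rot: [-3.142, -0.002, -0.0]
ft_force: [-0.5, 0.3, 0.5]
opening: 0.0464
grasp_force: 25.0
```

Call:
arm_command([
  [[0, 0, 15], [0, 0, 0], 38],
  [[0, 0, 35], [0, 0, 0], 38],
  [[0, 0, 38], [0, 0, 0], 38],
  [[0, 0, 38], [0, 0, 0], 38],
  [[0, 0, 38], [0, 0, 0], 38],
])

```text
t: 25.48
tcp_pos: [0.6582, 0.2298, 0.1798]
tool_rot: [3.141, 0.002, -0.002]
ft_force: [1.0, 0.4, -1.9]
opening: 0.0458
grasp_force: 25.0
```

Call:
arm_command([
  [[-14, -28.3, 9], [0, 0, -6], 38],
  [[-14, -28.3, 9], [0, 0, -6], 38],
  [[-14, -28.3, 9], [0, 0, -6], 38],
  [[-14, -28.3, 9], [0, 0, -6], 38],
  [[-14, -28.3, 9], [0, 0, -6], 38],
])

```text
t: 25.9
tcp_pos: [0.5875, 0.0874, 0.2237]
tool_rot: [3.033, -0.819, -0.001]
ft_force: [0.2, 0.1, -0.8]
opening: 0.0459
grasp_force: 25.0
```

Call:
arm_command([
  [[-14, -28.3, 0], [0, 0, -6], 38],
  [[-14, -28.3, 0], [0, 0, -6], 38],
  [[-14, -28.3, 0], [0, 0, -6], 38],
  [[-14, -28.3, 0], [0, 0, -6], 38],
  [[-14, -28.3, 0], [0, 0, -6], 38],
])

```text
t: 26.32
tcp_pos: [0.5175, -0.0541, 0.2235]
tool_rot: [-2.718, 1.576, 0.0]
ft_force: [-0.0, -0.6, -1.2]
opening: 0.0461
grasp_force: 25.0
```

Call:
arm_command([
  [[-14, -28.3, 0], [0, 0, -6], 38],
  [[-14, -28.3, 0], [0, 0, -6], 38],
  [[-14, -28.3, 0], [0, 0, -6], 38],
  [[-14, -28.3, 0], [0, 0, -6], 38],
  [[-14, -28.3, 0], [0, 0, -6], 38],
])

```text
t: 26.73
tcp_pos: [0.4475, -0.1955, 0.2236]
tool_rot: [-2.217, 2.225, 0.0]
ft_force: [1.4, -0.2, -0.4]
opening: 0.0461
grasp_force: 25.0
```

Call:
arm_command([
  [[0, 0, -20], [0, 0, 0], 38],
  [[0, 0, -33], [0, 0, 0], 38],
  [[0, 0, -33], [0, 0, 0], 38],
  [[0, 0, -33], [0, 0, 0], 38],
  [[0, 0, -25], [0, 0, 0], 38],
])

```text
t: 27.15
tcp_pos: [0.4473, -0.1944, 0.0774]
tool_rot: [2.221, -2.221, -0.002]
ft_force: [-0.2, 0.5, -1.8]
opening: 0.0463
grasp_force: 25.0
```

Call:
arm_command([
  [[0, 0, 0], [0, 0, 0], 38],
  [[0, 0, 0], [0, 0, 0], 38],
  [[0, 0, 0], [0, 0, 0], 38],
  [[0, 0, 0], [0, 0, 0], 38],
  [[0, 0, 0], [0, 0, 0], 38],
])

```text
t: 27.57
tcp_pos: [0.45, -0.1945, 0.0813]
tool_rot: [-2.222, 2.218, -0.004]
ft_force: [0.2, -0.1, -2.4]
opening: 0.0464
grasp_force: 25.0
```

Call:
arm_command([
  [[0, 0, -9], [0, 0, 0], 38],
  [[0, 0, -8], [0, 0, 0], 38],
  [[0, 0, -5], [0, 0, 0], 38],
  [[0, 0, -2], [0, 0, 0], 38],
  [[0, 0, 0], [0, 0, 0], 38],
])

```text
t: 27.98
tcp_pos: [0.4482, -0.1944, 0.0547]
tool_rot: [2.222, -2.219, -0.002]
ft_force: [0.3, 0.4, -1.5]
opening: 0.046
grasp_force: 25.0
```

Call:
arm_command([
  [[0, 0, 0], [0, 0, 0], 38],
  [[0, 0, 0], [0, 0, 0], 38],
  [[0, 0, 0], [0, 0, 0], 38],
  [[0, 0, 0], [0, 0, 0], 38],
  [[0, 0, 0], [0, 0, 0], 38],
])

```text
t: 28.4
tcp_pos: [0.4489, -0.1944, 0.0557]
tool_rot: [-2.223, 2.22, -0.0]
ft_force: [0.3, 0.6, -1.6]
opening: 0.0461
grasp_force: 25.0
```

Good; release, rise and check.

Call:
arm_command([
  [[0, 0, 0], [0, 0, 0], 62],
  [[0, 0, 0], [0, 0, 0], 62],
  [[0, 0, 0], [0, 0, 0], 62],
  [[0, 0, 0], [0, 0, 0], 62],
  [[0, 0, 20], [0, 0, 0], 62],
])

```text
t: 28.82
tcp_pos: [0.4465, -0.1942, 0.073]
tool_rot: [2.22, -2.219, -0.007]
ft_force: [-0.7, -0.0, -0.5]
opening: 0.0618
grasp_force: 0.0
```

Call:
arm_command([
  [[0, 0, 33], [0, 0, 0], 62],
  [[0, 0, 33], [0, 0, 0], 62],
  [[0, 0, 33], [0, 0, 0], 62],
  [[0, 0, 33], [0, 0, 0], 62],
  [[0, 0, 30], [0, 0, 0], 62],
])

```text
t: 29.23
tcp_pos: [0.4486, -0.1945, 0.2399]
tool_rot: [-2.222, 2.219, -0.002]
ft_force: [1.0, -0.3, -0.8]
opening: 0.0622
grasp_force: 0.0
```

```bash
python3 -c "
from h import *
column('c2')"
```

```text
[ 448.6 -194.5  239.9] -179.9
n 2197 z pct [ 9.5 15.4 36.7 38.  38.9]
plane slope,z [ 0.005 -0.004  0.038]
```

View pics/c2.png

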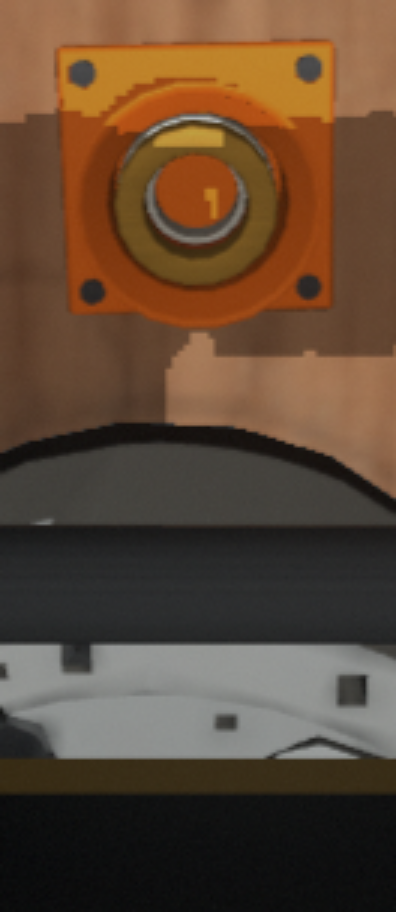

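The brass ring sits level on the bearing, crop pixel (195,200), top at z ≈ 38 mm. The red ring is next.

Call:
arm_command([
  [[14.9, 21.9, 0], [0, 0, 6], 60],
  [[14.9, 21.9, 0], [0, 0, 6], 60],
  [[14.9, 21.9, 0], [0, 0, 6], 60],
  [[14.9, 21.9, 0], [0, 0, 6], 60],
  [[14.9, 21.9, 0], [0, 0, 6], 60],
])

```text
t: 29.7
tcp_pos: [0.5237, -0.0839, 0.2375]
tool_rot: [-2.725, 1.562, -0.0]
ft_force: [1.1, -0.9, -0.1]
opening: 0.06
grasp_force: 0.0
```

Call:
arm_command([
  [[14.9, 21.9, 0], [0, 0, 6], 60],
  [[14.9, 21.9, 0], [0, 0, 6], 60],
  [[14.9, 21.9, 0], [0, 0, 6], 60],
  [[14.9, 21.9, 0], [0, 0, 6], 60],
  [[14.9, 21.9, 0], [0, 0, 6], 60],
])

```text
t: 30.12
tcp_pos: [0.5983, 0.0257, 0.2373]
tool_rot: [3.037, -0.803, -0.0]
ft_force: [1.4, -0.4, -0.5]
opening: 0.0602
grasp_force: 0.0
```

Call:
arm_command([
  [[14.9, 21.9, 0], [0, 0, 6], 60],
  [[14.9, 21.9, 0], [0, 0, 6], 60],
  [[14.9, 21.9, 0], [0, 0, 6], 60],
  [[14.9, 21.9, 0], [0, 0, 6], 60],
  [[14.9, 21.9, 0], [0, 0, 6], 60],
])

```text
t: 30.53
tcp_pos: [0.6728, 0.1352, 0.2371]
tool_rot: [3.141, 0.01, -0.001]
ft_force: [-0.1, 0.5, -0.0]
opening: 0.06
grasp_force: 0.0
```

Run:
```python
from h import *
t=tool();print(t[:3],t[3]["opening"])
look(["red_ring"])
```

```text
(array([672.78970995, 135.22814573, 237.09872282]), np.float64(-89.62465420635307), array([-3.24797500e-04, -1.27908273e-04, -9.99999939e-01])) 0.0600256824806634
red_ring 0.74 1695 rect [672.7 133.3] [45.6 45.9] 0.4 mean [673.1 133.2] circ [array([672.7, 133. ]), np.float64(23.4)] z 13.9
```

Call:
arm_command([
  [[0.3, -1, -25], [0, 0, 0], 60],
  [[0, 0, -36], [0, 0, 0], 60],
  [[0, 0, -36], [0, 0, 0], 60],
  [[0, 0, -36], [0, 0, 0], 60],
  [[0, 0, -36], [0, 0, 0], 60],
])

```text
t: 31.05
tcp_pos: [0.6722, 0.1327, 0.0671]
tool_rot: [-3.141, -0.0, -0.001]
ft_force: [0.3, -0.7, -0.4]
opening: 0.0598
grasp_force: 0.0
```

Call:
arm_command([
  [[0, 0, -20], [0, 0, 0], 60],
  [[0, 0, -10], [0, 0, 0], 60],
  [[0, 0, 0], [0, 0, 0], 60],
  [[0, 0, 0], [0, 0, 0], 60],
  [[0, 0, 0], [0, 0, 0], 60],
])

```text
t: 31.47
tcp_pos: [0.6738, 0.1335, 0.0406]
tool_rot: [-3.141, -0.002, -0.004]
ft_force: [0.1, 0.5, 0.6]
opening: 0.06
grasp_force: 0.0
```

Call:
arm_command([
  [[0, 0, -9], [0, 0, 0], 60],
  [[0, 0, -8], [0, 0, 0], 60],
  [[0, 0, -5], [0, 0, 0], 60],
  [[0, 0, 0], [0, 0, 0], 60],
  [[0, 0, 0], [0, 0, 0], 60],
])

```text
t: 31.88
tcp_pos: [0.6722, 0.1329, 0.0161]
tool_rot: [3.141, 0.002, -0.001]
ft_force: [0.0, -0.3, 0.4]
opening: 0.0599
grasp_force: 0.0
```

Call:
arm_command([
  [[0, 0, 0], [0, 0, 0], 60],
  [[0, 0, 0], [0, 0, 0], 60],
  [[0, 0, 0], [0, 0, 0], 60],
  [[0, 0, 0], [0, 0, 0], 60],
  [[0, 0, 0], [0, 0, 0], 60],
])

```text
t: 32.3
tcp_pos: [0.6726, 0.1331, 0.0168]
tool_rot: [-3.142, -0.002, -0.0]
ft_force: [0.5, -0.0, 1.4]
opening: 0.0603
grasp_force: 0.0
```

Call:
arm_command([
  [[0, 0, -2], [0, 0, 0], 60],
  [[0, 0, 0], [0, 0, 0], 60],
  [[0, 0, 0], [0, 0, 0], 60],
  [[0, 0, 0], [0, 0, 0], 38],
  [[0, 0, 0], [0, 0, 0], 38],
])

```text
t: 32.72
tcp_pos: [0.6725, 0.133, 0.0145]
tool_rot: [3.142, 0.002, -0.0]
ft_force: [-0.3, 0.1, -0.0]
opening: 0.0519
grasp_force: 0.0
```

Call:
arm_command([
  [[0, 0, 0], [0, 0, 0], 38],
  [[0, 0, 0], [0, 0, 0], 38],
  [[0, 0, 0], [0, 0, 0], 38],
  [[0, 0, 0], [0, 0, 0], 38],
  [[0, 0, 0], [0, 0, 0], 38],
])

```text
t: 33.13
tcp_pos: [0.6726, 0.1331, 0.0146]
tool_rot: [3.142, 0.002, 0.0]
ft_force: [-0.2, -0.8, 0.7]
opening: 0.0454
grasp_force: 25.0
```

Call:
arm_command([
  [[0, 0, 15], [0, 0, 0], 38],
  [[0, 0, 35], [0, 0, 0], 38],
  [[0, 0, 38], [0, 0, 0], 38],
  [[0, 0, 38], [0, 0, 0], 38],
  [[0, 0, 38], [0, 0, 0], 38],
])

```text
t: 33.55
tcp_pos: [0.6721, 0.1329, 0.1802]
tool_rot: [3.141, 0.002, -0.001]
ft_force: [1.4, 0.1, -0.9]
opening: 0.0451
grasp_force: 25.0
```

Call:
arm_command([
  [[-14.9, -21.9, 9], [0, 0, -6], 38],
  [[-14.9, -21.9, 9], [0, 0, -6], 38],
  [[-14.9, -21.9, 9], [0, 0, -6], 38],
  [[-14.9, -21.9, 9], [0, 0, -6], 38],
  [[-14.9, -21.9, 9], [0, 0, -6], 38],
])

```text
t: 33.97
tcp_pos: [0.597, 0.0227, 0.224]
tool_rot: [-3.033, 0.819, 0.0]
ft_force: [0.8, 0.4, 0.3]
opening: 0.0454
grasp_force: 25.0
```

Call:
arm_command([
  [[-14.9, -21.9, 0], [0, 0, -6], 38],
  [[-14.9, -21.9, 0], [0, 0, -6], 38],
  [[-14.9, -21.9, 0], [0, 0, -6], 38],
  [[-14.9, -21.9, 0], [0, 0, -6], 38],
  [[-14.9, -21.9, 0], [0, 0, -6], 38],
])

```text
t: 34.38
tcp_pos: [0.5225, -0.0868, 0.2237]
tool_rot: [-2.717, 1.576, -0.0]
ft_force: [0.2, -0.5, -1.6]
opening: 0.0453
grasp_force: 25.0
```

Call:
arm_command([
  [[-14.9, -21.9, 0], [0, 0, -6], 38],
  [[-14.9, -21.9, 0], [0, 0, -6], 38],
  [[-14.9, -21.9, 0], [0, 0, -6], 38],
  [[-14.9, -21.9, 0], [0, 0, -6], 38],
  [[-14.9, -21.9, 0], [0, 0, -6], 38],
])

```text
t: 34.8
tcp_pos: [0.448, -0.1963, 0.2237]
tool_rot: [-2.217, 2.225, -0.0]
ft_force: [1.0, 0.1, -0.4]
opening: 0.0457
grasp_force: 25.0
```

Call:
arm_command([
  [[0, 0, -20], [0, 0, 0], 38],
  [[0, 0, -33], [0, 0, 0], 38],
  [[0, 0, -33], [0, 0, 0], 38],
  [[0, 0, -33], [0, 0, 0], 38],
  [[0, 0, -25], [0, 0, 0], 38],
])

```text
t: 35.22
tcp_pos: [0.4479, -0.1954, 0.0776]
tool_rot: [2.222, -2.221, -0.002]
ft_force: [0.6, 0.5, -1.1]
opening: 0.0455
grasp_force: 25.0
```

Call:
arm_command([
  [[0, 0, 0], [0, 0, 0], 38],
  [[0, 0, 0], [0, 0, 0], 38],
  [[0, 0, 0], [0, 0, 0], 38],
  [[0, 0, 0], [0, 0, 0], 38],
  [[0, 0, 0], [0, 0, 0], 38],
])

```text
t: 35.63
tcp_pos: [0.4503, -0.1955, 0.0813]
tool_rot: [-2.222, 2.218, -0.004]
ft_force: [0.9, -0.2, -0.8]
opening: 0.0454
grasp_force: 25.0
```

Call:
arm_command([
  [[-0.5, 0.3, -9], [0, 0, 0], 38],
  [[0, 0, -8], [0, 0, 0], 38],
  [[0, 0, -5], [0, 0, 0], 38],
  [[0, 0, -2], [0, 0, 0], 38],
  [[0, 0, 0], [0, 0, 0], 38],
])

```text
t: 36.05
tcp_pos: [0.448, -0.1951, 0.0547]
tool_rot: [2.222, -2.219, -0.002]
ft_force: [0.8, -1.1, -0.3]
opening: 0.0456
grasp_force: 25.0
```

Call:
arm_command([
  [[0, 0, 0], [0, 0, 0], 38],
  [[0, 0, 0], [0, 0, 0], 38],
  [[0, 0, 0], [0, 0, 0], 38],
  [[0, 0, 0], [0, 0, 0], 38],
  [[0, 0, 0], [0, 0, 0], 38],
])

```text
t: 36.47
tcp_pos: [0.4487, -0.1952, 0.0557]
tool_rot: [-2.223, 2.22, -0.0]
ft_force: [-0.0, -0.5, -1.5]
opening: 0.0455
grasp_force: 25.0
```

Call:
arm_command([
  [[0, 0, 0], [0, 0, 0], 62],
  [[0, 0, 0], [0, 0, 0], 62],
  [[0, 0, 0], [0, 0, 0], 62],
  [[0, 0, 0], [0, 0, 0], 62],
  [[0, 0, 20], [0, 0, 0], 62],
])

```text
t: 36.88
tcp_pos: [0.4462, -0.1948, 0.073]
tool_rot: [2.22, -2.218, -0.007]
ft_force: [-0.1, 0.6, -0.1]
opening: 0.0618
grasp_force: 0.0
```

Call:
arm_command([
  [[0, 0, 33], [0, 0, 0], 62],
  [[0, 0, 33], [0, 0, 0], 62],
  [[0, 0, 33], [0, 0, 0], 62],
  [[0, 0, 33], [0, 0, 0], 62],
  [[0, 0, 30], [0, 0, 0], 62],
])

```text
t: 37.3
tcp_pos: [0.4484, -0.1952, 0.2399]
tool_rot: [-2.222, 2.219, -0.002]
ft_force: [1.6, 0.8, -0.2]
opening: 0.0619
grasp_force: 0.0
```

```bash
python3 -c "
from h import *
column('c3')
p,d=read_camera('wrist');cv2.imwrite('pics/w4.png',p[:,:,::-1])"
```

```text
[ 448.4 -195.2  239.9] -179.9
n 2402 z pct [ 9.9 50.1 51.6 52.3 53.1]
plane slope,z [0.005 0.003 0.052]
```

View pics/w4.png

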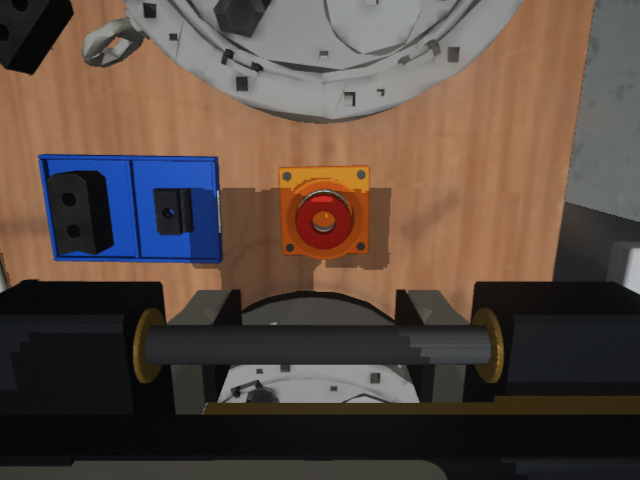

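The view shows the red ring level at (324,220), its top at 52 mm, 6 mm proud as specified. The jaw at (80,212) and the T-nut at (172,212) lie flat in their own bays. I hand the job in.

```bash
python3 -c "
from rig import robot
print(robot.sign_off())"
```

```text
the job is handed in; nothing more can be done
None
```

Both kits are made up and handed in at about 37 s: jaw and T-nut lie flat in separate bays of the blue tray, and the orange tube holds the bearing, brass ring and red ring in that order, level and released.

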